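# Hold the blue cap down on the push rinser

## Robot

A 7-joint arm with a two-finger parallel gripper is mounted at the origin on the work surface. World frame = base frame: x ahead of the robot, y to its left, z up, the work surface at z = 0. Lengths are in mm, angles in degrees, forces in N, time in s.
With the tool pointing down it reaches from about 400 to 875 mm from the base axis. Payload 6.5 kg.
Tool frame: the origin (TCP) lies on the centre line of the jaws, within the pads' length; the fingertips stand ctrl.finger_overhang ahead of it and the grasp point (between the pads) lies 2 mm behind it (ctrl.finger_overhang is the distance from the TCP to the fingertips, in mm); z points along the fingers, x is the direction in which the jaws open and shut, and the axes are right-handed (so a half turn about z gives the same grasp; the last joint's range is limited). The gripper opens to 88 mm and grips with 3 to 60 N. Pads are 18 mm wide; open, the fingers measure 123 mm over their backs; the gripper's body (75 mm by 187 mm) begins 45 mm behind the grasp point.
Start: joints at [59.92, 30.733, -0.252, 88.115, 0.149, 61.152, -4.079], TCP at [287.862, -582.774, 255.716] pointing down, gripper open.
Joint ranges: [-154.64, 154.64], [-21.42, 123.67], [-72.66, 72.17], [13.99, 137.28], [-74.86, 254.86], [10.95, 109.41], [-158.01, 158.01]. Speed limits (degrees/s): [136.94, 136.94, 180, 180, 180, 180, 180].

## Interface

Orientations are given as a 3x3 rotation matrix whose columns are the frame's x, y, z axes.
In Python, from station import ctrl gives the robot as it stands. The module is installed in compiled form; this text tells all that it offers.
- The arm moves only by the shell command python3 -m creep 'ROWS' [FORCE]. ROWS is JSON, a list of rows, each an object with "claw": the finger opening in cm, from 0 to 8.81; "slide": the shift along the tool's x, y, z in cm, a list of three; "twist": the turn about the tool's z in degrees. In form: [{"claw": claw, "slide": [tx, ty, tz], "twist": twist}, ...]. A call has 1 to 8 rows; each row shifts and turns the pose as measured when the row begins, along the tool's axes as they then stand; what a row does not reach is not made up. A row lasts 1/10 s, in which the tool goes at most 50 mm and 8.59 degrees, less where a joint would pass 70% of its speed; a pose out of reach is approached as far as the arm can. A call is refused whole if a number of a shift passes 5 or a number of a turn 8.59, either way. A call with a gripper value outside its range is refused whole. The fingers move at their own pace and stop on an object; FORCE is the grip in N (left out, the last holds). Time passes only in rows, so rows that do not move let the fingers close. It gives the time, the measured TCP pose, the force and the opening at its end, in the units of the state.
- ctrl.sense(): the state, without advancing time (a new reading comes with each control period).
- ctrl.capture(name): name is "side" or "top" or "wrist"; returns the picture (400x640x3 uint8, red, green, blue); there is no depth.
- ctrl.calibration(name): a dict with "fx", "fy", "cx", "cy" (pixels), "dist_coeffs" ([k1, k2, p1, p2, k3] as OpenCV has them; the pictures are not rectified), "R" (3x3) and "t" (3): a world point X has camera coordinates R X + t. Camera axes: x right, y down, z forward; pixel columns grow to the right and rows downward; lengths in mm; the calibration is good to about 2 mm. A picture is of the moment at which its call begins: read the wrist's pose just before it. calibration takes no time and is no camera call; for the wrist camera it gives the pose at the moment of the call.
- ctrl.hand_in(): hands the job in, once; it reports no verdict.
The state is a dict: "time": time; "joint_pos": joint angles; "qd": joint speeds; "effort": joint torques, N m; "eef_pos": TCP position; "eef_rot": TCP orientation; "contact_force": force on the tool from outside, world axes, zero at the start; "torque": the same for the moment, N m; "gripper_width": finger opening in mm.
Only numpy, scipy, OpenCV 4.12 (cv2) and the standard library are available. Lean on these libraries where they do the work, as an engineer would, in place of code of your own. Each camera call takes 0.05 s, during which the arm holds its last target.

## Task

Take the blue cap from the slatted shelf, keep it mouth down, line it up over the jet of the push-down rinser, then press the spring plate down with the cap until the plate's top is level with the tops of the yellow posts (half its travel), without pushing it past that to its stop. Keep it still there for a couple of seconds and finish while still gripping the cap and holding the plate down at that depth, with the cap centred and upright and only the cap on the plate. Leave all the other things where they are.

Things in the scene. Friction and masses are not known exactly. Their poses are not given: they have to be found in the camera images.
- cap_blue: blue plastic aerosol cap, a round cup standing mouth down: 54 mm across outside at the mouth, 52 mm at the closed top, 75 mm high, wall 2.5 mm, about 35 g. Origin: centre of the mouth rim (underside); z up to the closed top. It stands on the shelf in a row with a red and a white cap of the same size, in any order, about 110 mm (90 at least) between centres.
- shelf: low slatted wooden shelf fixed on the table, 232 mm (its x) by 440 mm (its y), 40 mm high; origin at the centre of its underside, z up. Three caps stand in a row along y at its x = -50 mm; tin, brush and soap dispenser in a back row at x = +60 to +65 mm. It may be left or right of the robot's centre line, the rinser on the other side.
- rinser: push-down rinser fixed on the table: square steel tray 150 x 150 mm with a rim 22 mm high, and four fixed yellow posts, 12 mm across and 38 mm high, at its corners (x and y = +-58 mm). Origin at the centre of its underside, z up.
- plate_top (a point): centre of the top face of the rinser's spring plate, a round white plate 80 mm across; 46 mm above the table when free, moves down with the plate. A black jet stands up from it at the centre, 14 mm across at the foot and 12 mm high, and moves with the plate; the cap's mouth goes over the jet and its rim rests on the plate. Axes as those of the rinser, z up.
- plate (a joint): how far the spring plate is pressed down, in m: 0 free, 0.008 half way (its top level with the yellow posts), 0.016 at its stop. It springs back by itself; it takes about 2 N to start it, 6 N half way and 10 N at the stop.
- cap_red: red cap, same outside form as the blue one, a bystander; origin at the centre of its underside
- cap_white: white cap, same outside form as the blue one, a bystander; origin at the centre of its underside
- tin: closed steel tin, 75 mm across, 58 mm high, bystander; origin at the centre of its underside
- brush: brush with wooden back, 140 x 46 mm, 40 mm high, bristles down, bystander; origin at the centre of its underside
- dispenser: green soap dispenser with white pump head, 62 mm across, 126 mm high, at the shelf's +y end, bystander; origin at the centre of its underside
Mind the look-alikes: they are no part of the job. There is more than one size of the cap_blue; the job needs the larger. What is shaped like the rinser but purple or red is not meant.

How it is judged:
By the outcome, as a careful person would: the job done as asked, in the order asked, and still so for the second after the job is handed in, while the arm keeps its last pose, push and grip.
It also fails if it takes over 51 s, if anything falls off the work surface, if the arm or the gripper's body presses on something with over 40 N, if the wrist force passes 120 N, or if a joint passes its speed limit or range.

## Working session

There is one attempt and no reset: what is moved stays moved. The work goes in short steps, Python scripts to look and compute and a shell command to move; the robot and the scene stay as the last step left them, time stands still between calls to the robot, and variables do not carry over. Pictures are saved under pics/ and viewed, and the job is handed in when it is done.

```bash
mkdir -p pics; python3 - <<'E'
from station import ctrl
import cv2,numpy as np
s=ctrl.sense(); print(s['time'],s['eef_pos'],np.round(s['eef_rot'],3).tolist(),s['contact_force'],s['gripper_width'],ctrl.finger_overhang)
for n in ('side','top','wrist'):
    c=ctrl.calibration(n); im=ctrl.capture(n); cv2.imwrite(f'pics/{n}0.png',im[:,:,::-1])
    print(n,c['fx'],c['cx'],c['cy'],np.round(c['dist_coeffs'],3),'pos',np.round(-np.array(c['R']).T@c['t']),np.round(c['R'],2).tolist())
E
```

```text
0.0 [ 287.56047567 -582.26933082  254.84335158] [[0.443, -0.897, -0.001], [-0.897, -0.443, 0.001], [-0.002, 0.0, -1.0]] [ 0.15790458 -0.83961774  0.91376171] 88.1752412437914 17.0
side 364.08910721618315 325.6133781486284 200.11104399221145 [-0.055  0.     0.     0.     0.   ] pos [378. 847. 699.] [[-0.99, -0.15, -0.02], [-0.08, 0.59, -0.8], [0.13, -0.79, -0.59]]
top 370.01370299434905 321.17893890942946 201.77678035923833 [-0.006  0.     0.     0.     0.   ] pos [ 295.   -7. 1052.] [[0.1, -0.99, 0.0], [-0.97, -0.1, -0.22], [0.22, 0.02, -0.98]]
wrist 348.0134190222714 319.2161729356625 200.98368364529418 [-0.074  0.     0.     0.     0.   ] pos [ 357. -548.  384.] [[0.44, -0.9, -0.0], [-0.86, -0.42, 0.29], [-0.26, -0.13, -0.96]]
```

View pics/side0.png

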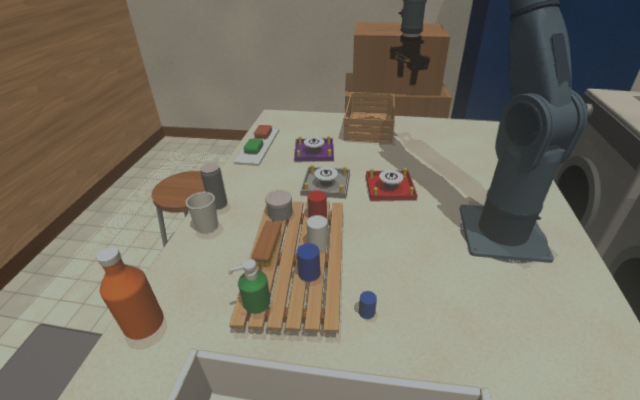

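View pics/top0.png

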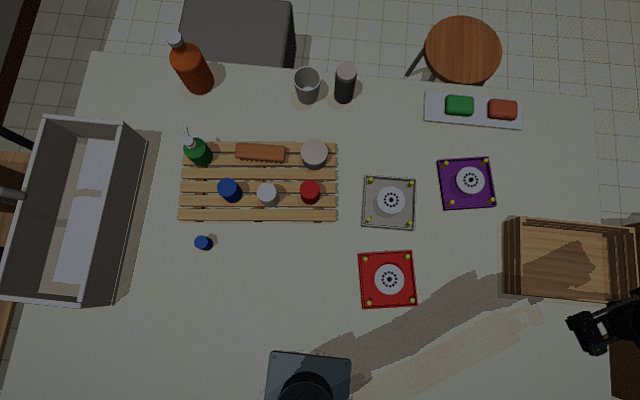

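View pics/wrist0.png

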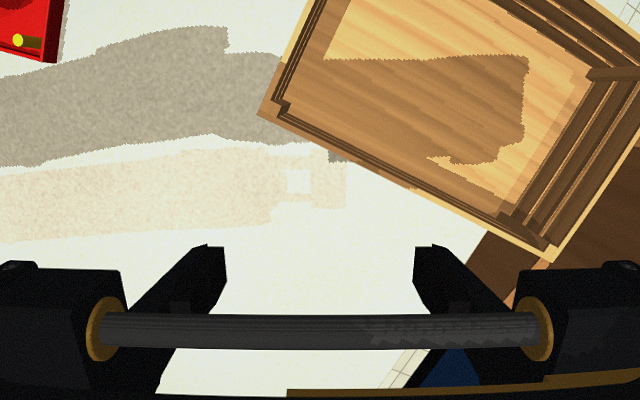

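The top view shows the large blue cap on the shelf at (229,190), side (309,263). Its look-alike is the small blue cap on the table at top (203,243), side (368,305). The grey rinser is at top (390,201), side (326,178). The purple (471,180) and red (389,279) rinsers are decoys. Next come close crops and measurements.

```bash
python3 - <<'E'
import cv2,numpy as np
t=cv2.imread('pics/top0.png'); s=cv2.imread('pics/side0.png')
f=lambda im,x,y,w,h,k:cv2.resize(im[y:y+h,x:x+w],None,fx=k,fy=k,interpolation=cv2.INTER_CUBIC)
a=f(t,190,165,80,60,5);b=f(t,350,170,80,60,5);c=f(s,280,230,80,60,5);d=f(s,290,155,80,60,5)
cv2.imwrite('pics/crop1.png',np.vstack([np.hstack([a,b]),np.hstack([c,d])])[:600])
E
cat > h.py <<'E'
import cv2,numpy as np
from station import ctrl
def ray(c,uv):
    K=np.array([[c['fx'],0,c['cx']],[0,c['fy'],c['cy']],[0,0,1]])
    p=cv2.undistortPoints(np.array([[uv]],float),K,np.array(c['dist_coeffs'],float))[0,0]
    R=np.array(c['R']);t=np.array(c['t']); d=R.T@np.array([p[0],p[1],1]); return -R.T@t,d/np.linalg.norm(d)
def plane(c,uv,z):
    o,d=ray(c,uv); return o+d*(z-o[2])/d[2]
def tri(c1,p1,c2,p2):
    o1,d1=ray(c1,p1);o2,d2=ray(c2,p2)
    A=np.stack([d1,-d2],1); s=np.linalg.lstsq(A,o2-o1,rcond=None)[0]
    a=o1+d1*s[0];b=o2+d2*s[1]; return (a+b)/2,np.linalg.norm(a-b)
def proj(c,X):
    K=np.array([[c['fx'],0,c['cx']],[0,c['fy'],c['cy']],[0,0,1]])
    r=cv2.Rodrigues(np.array(c['R'],float))[0]
    return cv2.projectPoints(np.array(X,float).reshape(-1,1,3),r,np.array(c['t'],float),K,np.array(c['dist_coeffs'],float))[0][:,0]
E
```

```text
(no output)
```

View pics/crop1.png

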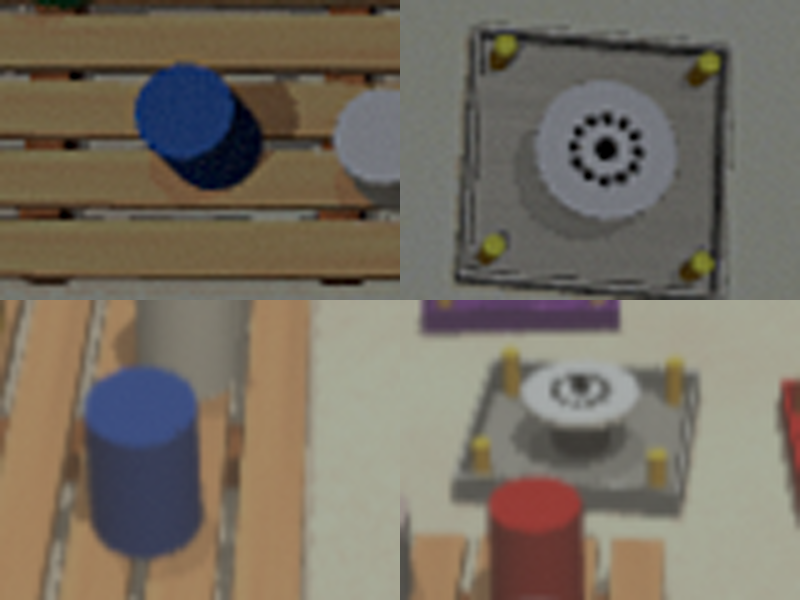

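The crops confirm it: the large blue cap stands on the shelf beside the white one, and the grey rinser has yellow posts. Next I triangulate the top-face centres.

```bash
python3 - <<'E'
from h import *
ct,cs=ctrl.calibration('top'),ctrl.calibration('side')
t=cv2.imread('pics/top0.png'); s=cv2.imread('pics/side0.png')
def ell(im,mask,x,y,w,h,name):
    m=np.zeros(mask.shape,np.uint8); m[y:y+h,x:x+w]=mask[y:y+h,x:x+w]*255
    cs_,_=cv2.findContours(m,cv2.RETR_EXTERNAL,cv2.CHAIN_APPROX_NONE); c=max(cs_,key=cv2.contourArea)
    e=cv2.fitEllipse(c.astype(np.float32)); print(name,np.round(e[0],2),np.round(e[1],1),round(e[2])); return e[0]
B=lambda im:im[:,:,0].astype(int); 
print(t[185,227],t[200,236],s[251,308],s[270,308], t[200,383],t[205,370], s[176,318],s[182,310])
bt=(B(t)>105)&(B(t)-t[:,:,2]>60); bs=(B(s)>135)&(B(s)-s[:,:,2]>60)
p=ell(t,bt,190,165,80,60,'cap top'); q=ell(s,bs,280,230,80,60,'cap side')
print(tri(ct,p,cs,q))
wt=(t.min(2)>115); ws=(s.min(2)>150)
p=ell(t,wt,365,182,45,45,'pl top'); q=ell(s,ws,310,160,35,25,'pl side')
print(tri(ct,p,cs,q))
print('manual',tri(ct,(226.8,186.8),cs,(307.8,250.8)),tri(ct,(390.8,199.6),cs,(325.7,172.8)))
# posts
for n,im,c,(x,y,w,h) in(('top',t,ct,(358,172,62,62)),('side',s,cs,(300,160,55,40))):
    hsv=cv2.cvtColor(im,cv2.COLOR_BGR2HSV); m=((hsv[:,:,0]>22)&(hsv[:,:,0]<34)&(hsv[:,:,1]>130)&(hsv[:,:,2]>100)).astype(np.uint8)
    r=np.zeros_like(m); r[y:y+h,x:x+w]=m[y:y+h,x:x+w]
    k,_,st,ce=cv2.connectedComponentsWithStats(r)
    for i in range(1,k):
        if st[i,4]>3: print(n,st[i].tolist(),ce[i].round(1),plane(c,ce[i],38).round(1))
E
```

```text
[101  51  28] [28  8  1] [129  80  61] [87 61 57] [120 116 111] [96 99 99] [169 170 165] [123 130 130]Traceback (most recent call last):
  File "<stdin>", line 11, in <module>
  File "<stdin>", line 7, in ell
cv2.error: OpenCV(4.12.0) /io/opencv/modules/imgproc/src/shapedescr.cpp:361: error: (-201:Incorrect size of input array) There should be at least 5 points to fit the ellipse in function 'fitEllipseNoDirect'
```

```bash
cat > m.py <<'E'
from h import *
ct,cs=ctrl.calibration('top'),ctrl.calibration('side')
t=cv2.imread('pics/top0.png'); s=cv2.imread('pics/side0.png')
def ell(im,mask,x,y,w,h,name):
    m=np.zeros(mask.shape,np.uint8); m[y:y+h,x:x+w]=mask[y:y+h,x:x+w]*255
    cs_,_=cv2.findContours(m,cv2.RETR_EXTERNAL,cv2.CHAIN_APPROX_NONE); c=max(cs_,key=cv2.contourArea)
    e=cv2.fitEllipse(cv2.convexHull(c).astype(np.float32)); print(name,np.round(e[0],2),np.round(e[1],1),round(e[2])); return e[0]
B=lambda im:im[:,:,0].astype(int)
bt=(B(t)>65)&(B(t)-t[:,:,2]>40); bs=(B(s)>109)&(B(s)-s[:,:,2]>45)
p=ell(t,bt,190,165,80,60,'cap top'); q=ell(s,bs,280,230,80,60,'cap side')
print(tri(ct,p,cs,q))
wt=(t.min(2)>104); ws=(s.min(2)>143)
p=ell(t,wt,370,182,40,40,'pl top'); q=ell(s,ws,310,160,35,25,'pl side')
print(tri(ct,p,cs,q))
print('manual',tri(ct,(226.8,186.8),cs,(307.8,250.8)),tri(ct,(390.8,199.6),cs,(325.7,172.8)))
for n,im,c,(x,y,w,h) in(('top',t,ct,(358,172,62,62)),('side',s,cs,(300,160,55,40))):
    hsv=cv2.cvtColor(im,cv2.COLOR_BGR2HSV); m=((hsv[:,:,0]>20)&(hsv[:,:,0]<36)&(hsv[:,:,1]>130)&(hsv[:,:,2]>110)).astype(np.uint8)
    r=np.zeros_like(m); r[y:y+h,x:x+w]=m[y:y+h,x:x+w]
    k,_,st,ce=cv2.connectedComponentsWithStats(r)
    for i in range(1,k):
        if st[i,4]>3: print(n,st[i].tolist(),ce[i].round(1),plane(c,ce[i],38).round(1))
E
python3 m.py
```

```text
cap top [226.37 186.9 ] [18.1 19.6] 64
cap side [307.68 251.07] [15.2 21.5] 87
(array([516.99563185, 262.58106594, 111.7782692 ]), np.float64(0.203534676222249))
pl top [390.69 199.42] [26.8 28.6] 125
pl side [327.71 167.78] [21.3 32.5] 77
(array([ 537.0592293 , -176.60053296,   66.51896526]), np.float64(2.3688690284751943))
manual (array([517.1542042 , 261.5270232 , 111.66202892]), np.float64(0.26354079899944627)) (array([ 543.62837013, -181.01404236,   43.1799181 ]), np.float64(0.141189429956836))
top [370, 177, 3, 3, 7] [370.9 178.3] [ 601.3 -121.6   38. ]
top [410, 181, 3, 3, 7] [411.3 182. ] [ 602.1 -236.8   38. ]
top [367, 217, 4, 4, 11] [368.4 218.5] [ 484.5 -123.    38. ]
top [409, 221, 3, 3, 8] [409.9 222.1] [ 486.1 -238.5   38. ]
side [344, 167, 2, 5, 7] [344.6 168.6] [ 484.4 -224.5   38. ]
side [305, 183, 2, 3, 5] [305.6 183.8] [ 599.9 -114.6   38. ]
```

Cap top: (517, 262, 112), expected 115. Plate: (543.6, −181, 43), expected 46, and the four posts average (543.5, −180), which agrees. I'll put the jaws along world y, clear of the back row, and start by turning.

```bash
python3 -m creep '[{"claw":8.8,"slide":[0,0,0],"twist":8.5},{"claw":8.8,"slide":[0,0,0],"twist":8.5},{"claw":8.8,"slide":[0,0,0],"twist":8.5},{"claw":8.8,"slide":[0,0,0],"twist":1.5},{"claw":8.8,"slide":[0,0,0],"twist":0}]'
```

```text
time: 0.65
eef_pos: [287.1, -581.3, 253.2]
eef_rot: [[-0.022, -1.0, -0.002], [-1.0, 0.022, 0.004], [-0.004, 0.002, -1.0]]
contact_force: [0.1, -0.2, 0.6]
gripper_width: 88.1
```

```bash
python3 -m creep '[{"claw":8.8,"slide":[-4,-2.7,-0.1],"twist":-1.2},{"claw":8.8,"slide":[-4,-2.7,-0.1],"twist":0},{"claw":8.8,"slide":[-4,-2.7,-0.1],"twist":0},{"claw":8.8,"slide":[-4,-2.7,-0.1],"twist":0},{"claw":8.8,"slide":[-4,-2.7,-0.1],"twist":0},{"claw":8.8,"slide":[-4,-2.7,-0.1],"twist":0},{"claw":8.8,"slide":[-4,-2.7,-0.1],"twist":0},{"claw":8.8,"slide":[-4,-2.7,-0.1],"twist":0}]'
```

```text
time: 1.45
eef_pos: [502.3, -257.3, 260.5]
eef_rot: [[0.012, -1.0, -0.005], [-1.0, -0.012, -0.001], [0.001, 0.005, -1.0]]
contact_force: [0.6, 0.7, 0.6]
gripper_width: 88.0
```

```bash
python3 -m creep '[{"claw":8.8,"slide":[-3.5,-2.5,0],"twist":0},{"claw":8.8,"slide":[-3.5,-2.5,0],"twist":0},{"claw":8.8,"slide":[0,0,0],"twist":0},{"claw":8.8,"slide":[0,0,0],"twist":0}]'
python3 - <<'E'
from h import *
import pickle
c=ctrl.calibration('wrist'); im=ctrl.capture('wrist'); cv2.imwrite('pics/w1.png',im[:,:,::-1]); pickle.dump(c,open('w1.pkl','wb'))
print(proj(c,[543.5,-180,46]))
E
```

```text
time: 1.85
eef_pos: [557.0, -174.3, 260.7]
eef_rot: [[0.038, -0.999, -0.002], [-0.999, -0.038, 0.002], [-0.002, 0.002, -1.0]]
contact_force: [0.9, -1.1, 0.2]
gripper_width: 88.0
[[325.31910897 186.95626603]]
```

View pics/w1.png

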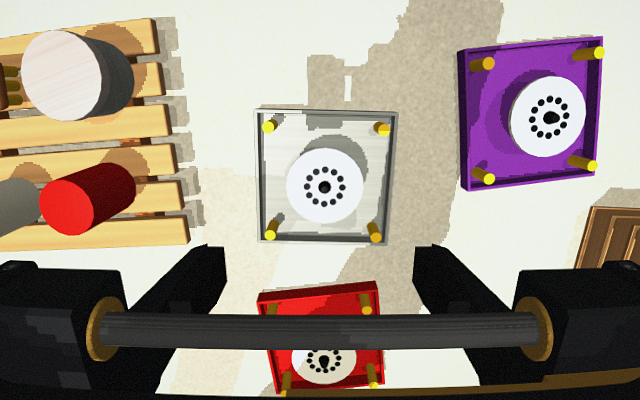

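The wrist view shows the grey rinser's plate at (324.5,187); the prediction was (325,187). I'll take a second view on the way to the shelf.

```bash
python3 -m creep '[{"claw":8.8,"slide":[-4,0,0],"twist":-1.5},{"claw":8.8,"slide":[-4,0,0],"twist":0},{"claw":8.8,"slide":[0,0,0],"twist":0},{"claw":8.8,"slide":[0,0,0],"twist":0}]'
cat > pl.py <<'E'
from h import *
def disc(im,near,r=60,thr=200):
    hsv=cv2.cvtColor(im,cv2.COLOR_BGR2HSV)
    return None
def posts(im,box):
    x,y,w,h=box; hsv=cv2.cvtColor(im,cv2.COLOR_BGR2HSV)
    m=((hsv[:,:,0]>22)&(hsv[:,:,0]<34)&(hsv[:,:,1]>150)&(hsv[:,:,2]>190)).astype(np.uint8)
    r=np.zeros_like(m); r[y:y+h,x:x+w]=m[y:y+h,x:x+w]
    k,_,st,ce=cv2.connectedComponentsWithStats(r)
    return [(st[i].tolist(),ce[i]) for i in range(1,k) if st[i,4]>20]
def jet(im,box):
    x,y,w,h=box; m=(im[y:y+h,x:x+w].max(2)<60).astype(np.uint8)
    k,_,st,ce=cv2.connectedComponentsWithStats(m)
    return [(st[i,4],ce[i]+[x,y]) for i in range(1,k) if st[i,4]>6]
E
python3 - <<'E'
from pl import *
import pickle
c=ctrl.calibration('wrist'); im=ctrl.capture('wrist')[:,:,::-1].copy(); cv2.imwrite('pics/w2.png',im); pickle.dump(c,open('w2.pkl','wb'))
u=proj(c,[543.5,-180,46])[0]; print(u)
c1=pickle.load(open('w1.pkl','rb'));i1=cv2.imread('pics/w1.png')
for i,cc,uu in((i1,c1,(325,187)),(im,c,u)):
    b=(int(uu[0])-78,int(uu[1])-85,150,155)
    for s,p in posts(i,b): print('post',s,p.round(1),plane(cc,p,38).round(1))
    b=(int(uu[0])-28,int(uu[1])-28,56,56)
    P=np.array([p for a,p in jet(i,b)]);print([a for a,p in jet(i,b)]);print(P.round(1).tolist())
    x,y,w,h=int(uu[0])-45,int(uu[1])-45,90,90
cv2.imwrite('pics/c2.png',np.hstack([cv2.resize(i1[100:250,250:400],None,fx=2.6,fy=2.6),cv2.resize(im[100:250,int(u[0])-75:int(u[0])+75],None,fx=2.6,fy=2.6)]))
E
```

```text
time: 2.3
eef_pos: [551.0, -98.5, 260.8]
eef_rot: [[0.061, -0.998, -0.002], [-0.998, -0.061, 0.0], [-0.0, 0.002, -1.0]]
contact_force: [-0.5, -0.0, -0.0]
gripper_width: 87.8
[398.71412396 185.77330691]
post [262, 121, 12, 12, 110] [267.6 126.8] [ 601.3 -120.    38. ]
post [378, 125, 12, 11, 97] [383.7 130. ] [ 602.6 -236.1   38. ]
post [265, 230, 11, 10, 87] [269.6 234.6] [ 485.2 -121.6   38. ]
post [371, 233, 10, 9, 47] [375.1 237. ] [ 486.9 -237.2   38. ]
[np.int32(22), np.int32(20), np.int32(23), np.int32(21), np.int32(23), np.int32(103), np.int32(20), np.int32(21), np.int32(20), np.int32(21), np.int32(21), np.int32(19), np.int32(20)]
[[324.7, 169.1], [315.6, 171.4], [333.4, 172.0], [309.0, 177.8], [339.9, 178.2], [324.1, 186.6], [306.4, 186.1], [342.0, 187.0], [308.8, 194.8], [339.1, 195.2], [315.0, 201.0], [332.3, 201.4], [323.6, 203.4]]
post [340, 119, 11, 11, 64] [344.8 124.5] [ 600.9 -120.4   38. ]
post [333, 228, 10, 10, 85] [337.6 232.6] [ 485.  -121.9   38. ]
[np.int32(22), np.int32(23), np.int32(26), np.int32(24), np.int32(29), np.int32(113), np.int32(24), np.int32(29), np.int32(20), np.int32(24), np.int32(19), np.int32(25), np.int32(22)]
[[399.9, 168.1], [390.8, 170.0], [408.5, 171.0], [383.7, 176.0], [414.4, 177.6], [398.5, 185.7], [380.6, 184.7], [415.4, 186.3], [382.0, 193.1], [412.1, 194.6], [387.8, 199.8], [405.0, 200.6], [395.9, 202.1]]
```

View pics/c2.png

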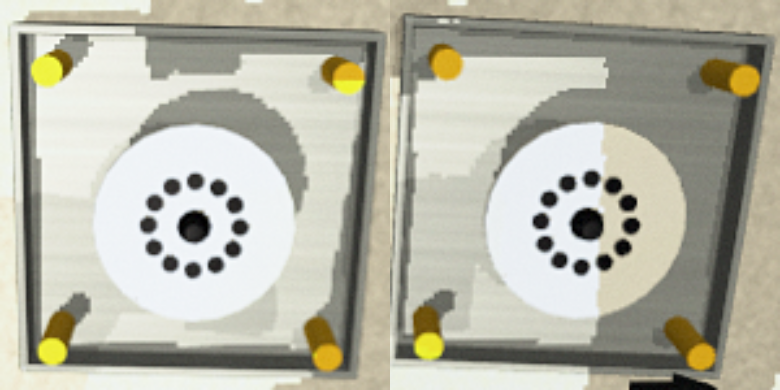

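```bash
python3 - <<'E'
from pl import *
import pickle
c1,c2=[pickle.load(open(f'w{k}.pkl','rb')) for k in(1,2)]
H=[]
for i,cc,u in((cv2.imread('pics/w1.png'),c1,(325,187)),(cv2.imread('pics/w2.png'),c2,(398,185))):
    J=jet(i,(u[0]-28,u[1]-28,56,56)); h=np.array([p for a,p in J if a<60]); e=cv2.fitEllipse(h.astype(np.float32)); H.append(h)
    print(len(h),plane(cc,h.mean(0),46).round(1),plane(cc,e[0],46).round(1))
print(tri(c1,H[0].mean(0),c2,H[1].mean(0)))
ct=ctrl.calibration('top'); print(tri(ct,(390.7,199.4),c1,H[0].mean(0)))
E
```

```text
12 [ 544.  -178.8   46. ] [ 544.1 -178.8   46. ]
12 [ 543.9 -179.2   46. ] [ 544.1 -179.2   46. ]
(array([ 544.4478726 , -178.74455244,   47.90931965]), np.float64(0.11032529190363786))
(array([ 543.68257311, -179.52426364,   45.67049996]), np.float64(1.5331446729228628))
```

```bash
python3 -m creep '[{"claw":8.8,"slide":[-4,0,0],"twist":3.5},{"claw":8.8,"slide":[-4,0,0],"twist":0},{"claw":8.8,"slide":[-4,0,0],"twist":0},{"claw":8.8,"slide":[-4,0,0],"twist":0},{"claw":8.8,"slide":[-4,0,0],"twist":0},{"claw":8.8,"slide":[-4,0,0],"twist":0},{"claw":8.8,"slide":[-4,0,0],"twist":0},{"claw":8.8,"slide":[-3,0.5,0],"twist":0}]'
python3 - <<'E'
from pl import *
import pickle
s=ctrl.sense(); print(s['time'],s['eef_pos'],s['qd'].round(1) if hasattr(s['qd'],'round') else s['qd'])
E
```

```text
time: 3.15
eef_pos: [553.6, 197.5, 259.7]
eef_rot: [[-0.037, -0.999, 0.001], [-0.999, 0.037, -0.009], [0.008, -0.002, -1.0]]
contact_force: [0.2, 0.2, 0.4]
gripper_width: 88.2
3.15 [553.57776422 197.54248774 259.68746233] [-25.1   6.2  -2.9  -8.9   3.5   3.9 -31.1]
```

The plate is at (544, −179), z ≈ 46 to 48. Next I look at the cap with the wrist camera.

```bash
python3 -m creep '[{"claw":8.8,"slide":[-2,0,0],"twist":-1.5},{"claw":8.8,"slide":[0,0,0],"twist":0},{"claw":8.8,"slide":[0,0,0],"twist":0}]'
python3 - <<'E'
from pl import *
import pickle
c=ctrl.calibration('wrist'); im=ctrl.capture('wrist')[:,:,::-1].copy(); cv2.imwrite('pics/w3.png',im); pickle.dump(c,open('w3.pkl','wb'))
print(proj(c,[517,262,115]))
E
```

```text
time: 3.45
eef_pos: [555.5, 218.0, 259.1]
eef_rot: [[-0.007, -1.0, 0.001], [-1.0, 0.007, -0.009], [0.009, -0.001, -1.0]]
contact_force: [0.4, -0.5, 0.1]
gripper_width: 88.2
[[267.16991032 237.54880239]]
```

View pics/w3.png

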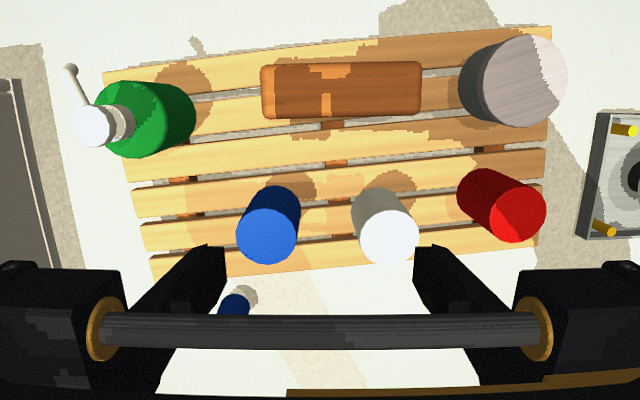

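```bash
python3 -m creep '[{"claw":8.8,"slide":[-4,2,0],"twist":0},{"claw":8.8,"slide":[0,0,0],"twist":0},{"claw":8.8,"slide":[0,0,0],"twist":0}]'
python3 - <<'E'
from pl import *
import pickle
c=ctrl.calibration('wrist'); im=ctrl.capture('wrist')[:,:,::-1].copy(); cv2.imwrite('pics/w4.png',im); pickle.dump(c,open('w4.pkl','wb'))
print(proj(c,[517,262,115]))
E
```

```text
time: 3.8
eef_pos: [538.3, 251.4, 258.8]
eef_rot: [[-0.018, -1.0, 0.003], [-1.0, 0.018, -0.012], [0.012, -0.003, -1.0]]
contact_force: [-0.5, -0.7, 0.2]
gripper_width: 87.9
[[305.77797925 218.63312649]]
```

View pics/w4.png

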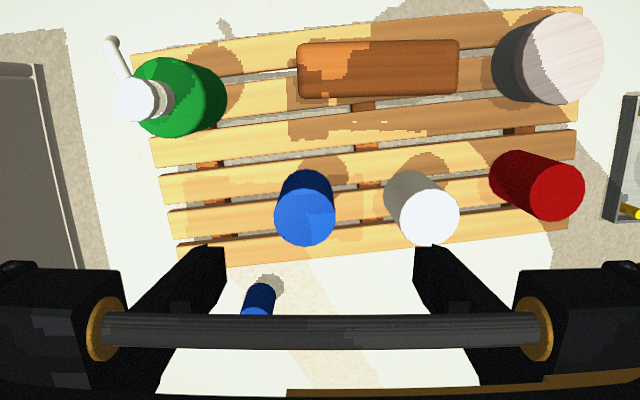

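The blue cap's top face is at (267,237) in w3 and (305,215) in w4, with the white cap to its right and the dispenser behind. Triangulating.

```bash
python3 - <<'E'
from pl import *
import pickle
c3,c4=[pickle.load(open(f'w{k}.pkl','rb')) for k in(3,4)]
P=[]
for k,c in((3,c3),(4,c4)):
    im=cv2.imread(f'pics/w{k}.png')
    m=((im[:,:,0]>170)&(im[:,:,2]<110)).astype(np.uint8); m[275:]=0
    cs,_=cv2.findContours(m,cv2.RETR_EXTERNAL,cv2.CHAIN_APPROX_NONE); q=max(cs,key=cv2.contourArea)
    e=cv2.fitEllipse(cv2.convexHull(q).astype(np.float32)); print(np.round(e[0],1),np.round(e[1],1)); P.append(e[0]); print(plane(c,e[0],115).round(1))
    print('white',plane(c,[(389,237),(429,217)][k-3],115).round(1),'green base~',plane(c,[(0,0),(133,99)][k-3],166).round(1))
print(tri(c3,P[0],c4,P[1])); print(tri(ctrl.calibration('top'),(226.5,186.9),c4,P[1]))
E
```

```text
[265.4 236. ] [55.4 60.5]
[518.4 263.5 115. ]
white [516.2 158.1 115. ] green base~ [697.6 415.6 166. ]
[304. 217.] [57.7 61.3]
[518.5 263.4 115. ]
white [515.9 158.2 115. ] green base~ [617.  366.2 166. ]
(array([518.6209002 , 263.39035205, 115.42163621]), np.float64(0.02257729648903979))
(array([517.07212553, 263.13383828, 110.37693635]), np.float64(1.0203398815663096))
```

Cap top centre is (518.5, 263.4), z ≈ 115.4, which fits 40 + 75. The views against the top camera agree to about 2 mm (its height reads 5 mm low). Descending.

```bash
python3 -m creep '[{"claw":8.8,"slide":[-1.2,1.95,0],"twist":-1},{"claw":8.8,"slide":[-0.1,0,3],"twist":0},{"claw":8.8,"slide":[0,0,3],"twist":0},{"claw":8.8,"slide":[0,0,3],"twist":0},{"claw":8.8,"slide":[0,0,0],"twist":0},{"claw":8.8,"slide":[0,0,0],"twist":0}]'
```

```text
time: 4.45
eef_pos: [523.2, 257.8, 168.7]
eef_rot: [[-0.01, -1.0, 0.007], [-1.0, 0.01, -0.011], [0.011, -0.007, -1.0]]
contact_force: [0.6, -0.1, 0.0]
gripper_width: 88.0
```

```bash
python3 -m creep '[{"claw":8.8,"slide":[-0.6,0.6,1],"twist":-0.5},{"claw":8.8,"slide":[0,0,1],"twist":0},{"claw":8.8,"slide":[0,0,0],"twist":0},{"claw":8.8,"slide":[0,0,0],"twist":0}]'
```

```text
time: 4.85
eef_pos: [519.2, 264.5, 150.9]
eef_rot: [[-0.002, -1.0, 0.012], [-1.0, 0.002, -0.008], [0.008, -0.012, -1.0]]
contact_force: [0.3, -0.4, -0.0]
gripper_width: 88.0
```

```bash
python3 -m creep '[{"claw":8.8,"slide":[0,0.1,2],"twist":0},{"claw":8.8,"slide":[0,0.05,2],"twist":0},{"claw":8.8,"slide":[0,0,1.5],"twist":0},{"claw":8.8,"slide":[0,0,0.3],"twist":0},{"claw":8.8,"slide":[0,0,0],"twist":0},{"claw":8.8,"slide":[0,0,0],"twist":0}]'
python3 - <<'E'
from h import *
im=ctrl.capture('wrist')[:,:,::-1].copy(); cv2.imwrite('pics/w5.png',im)
E
```

```text
time: 5.45
eef_pos: [521.2, 265.5, 94.2]
eef_rot: [[-0.002, -1.0, 0.018], [-1.0, 0.002, -0.005], [0.005, -0.018, -1.0]]
contact_force: [-0.4, -0.2, 0.2]
gripper_width: 87.8
```

View pics/w5.png

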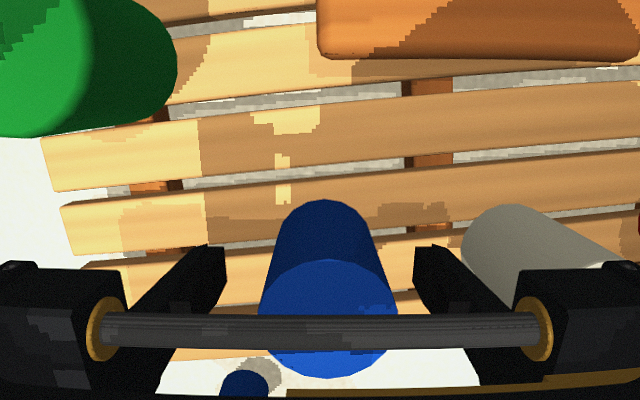

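The cap sits between the open fingers, centred about 8 px right (−y), which is about 2 mm. The x error is about +2.7 mm. I'll correct both and close.

```bash
python3 -m creep '[{"claw":8.8,"slide":[0.22,0.28,0],"twist":0},{"claw":7.5,"slide":[0,0,0],"twist":0},{"claw":5.8,"slide":[0,0,0],"twist":0},{"claw":5.8,"slide":[0,0,0],"twist":0}]' 15
```

```text
time: 5.9
eef_pos: [519.3, 263.7, 96.3]
eef_rot: [[-0.003, -1.0, 0.021], [-1.0, 0.002, -0.004], [0.004, -0.021, -1.0]]
contact_force: [-0.3, -0.1, 1.3]
gripper_width: 66.1
```

```bash
python3 -m creep '[{"claw":5,"slide":[0,0.05,0.3],"twist":0},{"claw":4.5,"slide":[0,0,0],"twist":0},{"claw":4.5,"slide":[0,0,0],"twist":0},{"claw":4.5,"slide":[0,0,0],"twist":0}]' 15
```

```text
time: 6.3
eef_pos: [518.9, 263.7, 93.1]
eef_rot: [[-0.003, -1.0, 0.021], [-1.0, 0.002, -0.004], [0.004, -0.021, -1.0]]
contact_force: [-0.7, -0.4, 0.7]
gripper_width: 53.5
```

```bash
python3 -m creep '[{"claw":4.5,"slide":[0,0,0],"twist":0},{"claw":4.5,"slide":[0,0,-1],"twist":0},{"claw":4.5,"slide":[0,0,-2],"twist":0},{"claw":4.5,"slide":[0,0,-3],"twist":0},{"claw":4.5,"slide":[0,0,-3],"twist":0},{"claw":4.5,"slide":[0,0,-3],"twist":0},{"claw":4.5,"slide":[0,0,-1.5],"twist":0},{"claw":4.5,"slide":[0,0,0],"twist":0}]' 20
python3 - <<'E'
from h import *
im=ctrl.capture('side')[:,:,::-1].copy(); cv2.imwrite('pics/s6.png',im[:,:])
E
```

```text
time: 7.1
eef_pos: [515.5, 264.3, 236.5]
eef_rot: [[-0.002, -1.0, 0.021], [-1.0, 0.002, -0.003], [0.003, -0.021, -1.0]]
contact_force: [-0.0, 0.1, -0.7]
gripper_width: 53.1
```

View pics/s6.png

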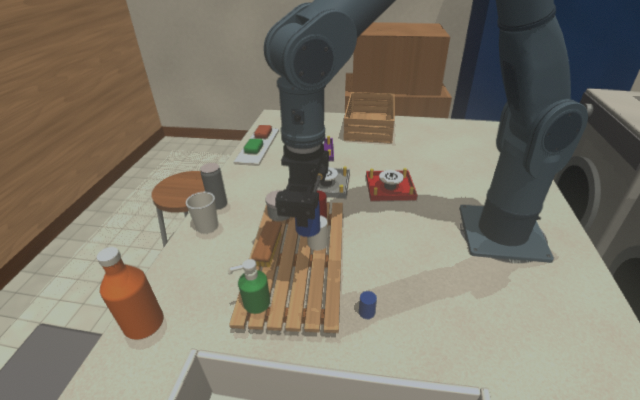

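The cap is lifted and held, with its tilt relative to the tool unchanged. Moving to the rinser.

```bash
python3 -m creep '[{"claw":4.5,"slide":[2.5,0,0],"twist":0},{"claw":4.5,"slide":[4,-0.4,0],"twist":0},{"claw":4.5,"slide":[4,-0.4,0],"twist":0},{"claw":4.5,"slide":[4,-0.4,0],"twist":0},{"claw":4.5,"slide":[4,-0.4,0],"twist":0},{"claw":4.5,"slide":[4,-0.4,0],"twist":0},{"claw":4.5,"slide":[4,-0.4,0],"twist":0},{"claw":4.5,"slide":[4,-0.4,0],"twist":0}]'
```

```text
time: 7.95
eef_pos: [538.5, -44.5, 228.0]
eef_rot: [[0.013, -1.0, 0.007], [-1.0, -0.013, -0.002], [0.002, -0.007, -1.0]]
contact_force: [0.5, -0.1, -0.5]
gripper_width: 53.3
```

```bash
python3 -m creep '[{"claw":4.5,"slide":[4,0,0],"twist":0.7},{"claw":4.5,"slide":[4,0,0],"twist":0},{"claw":4.5,"slide":[3,-0.3,0],"twist":0},{"claw":4.5,"slide":[0,0,0],"twist":0},{"claw":4.5,"slide":[0,0,0],"twist":0}]'
```

```text
time: 8.45
eef_pos: [537.0, -166.2, 222.0]
eef_rot: [[-0.011, -1.0, -0.003], [-1.0, 0.011, -0.003], [0.003, 0.003, -1.0]]
contact_force: [0.4, 0.0, -1.8]
gripper_width: 52.9
```

```bash
python3 -m creep '[{"claw":4.5,"slide":[1.3,-0.7,2],"twist":-0.6},{"claw":4.5,"slide":[0,0,2],"twist":0},{"claw":4.5,"slide":[0,0,2],"twist":0},{"claw":4.5,"slide":[0,0,1],"twist":0},{"claw":4.5,"slide":[0,0,0],"twist":0},{"claw":4.5,"slide":[0,0,0],"twist":0}]'
python3 - <<'E'
from h import *
for n in('wrist','side','top'):
    im=ctrl.capture(n)[:,:,::-1].copy(); cv2.imwrite(f'pics/{n}7.png',im)
im=cv2.imread('pics/side7.png');cv2.imwrite('pics/side7c.png',cv2.resize(im[90:210,260:420],None,fx=5,fy=5,interpolation=cv2.INTER_CUBIC))
E
```

```text
time: 9.05
eef_pos: [543.6, -171.3, 147.7]
eef_rot: [[0.01, -1.0, -0.006], [-1.0, -0.01, 0.001], [-0.001, 0.006, -1.0]]
contact_force: [-0.7, -0.1, 0.5]
gripper_width: 53.2
```

View pics/wrist7.png

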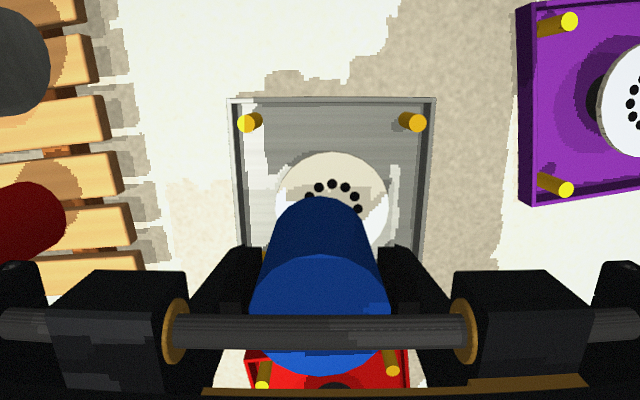

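View pics/side7c.png

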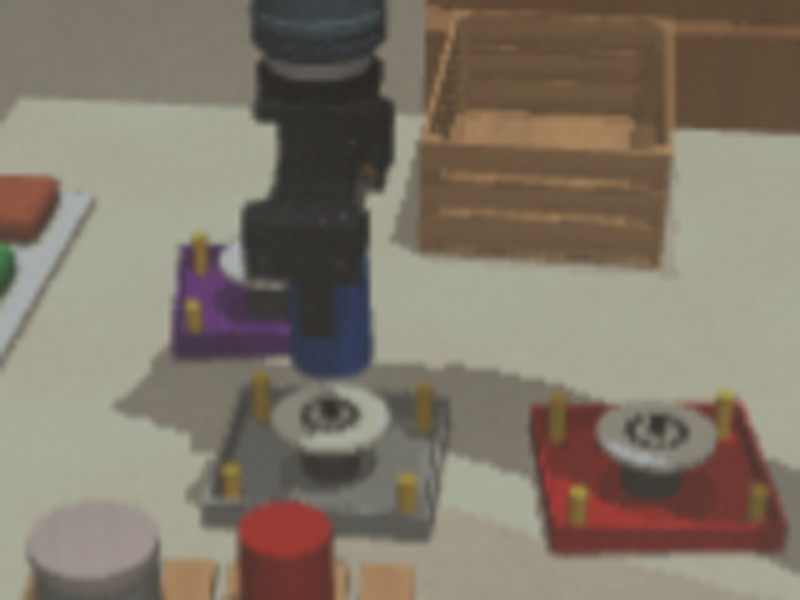

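The cap is above the grey rinser and about 8 mm off in y (visible in both wrist and side views). By dead reckoning the arm's own orientation drift also leaves it leaning about 1.5°. I'll align it, rest it lightly on the plate, then release and regrip so that it stands square.

```bash
python3 -m creep '[{"claw":4.5,"slide":[0.8,-0.25,0],"twist":-0.3},{"claw":4.5,"slide":[0,0,1],"twist":0},{"claw":4.5,"slide":[0,0,1],"twist":0},{"claw":4.5,"slide":[0,0,0],"twist":0},{"claw":4.5,"slide":[0,0,0],"twist":0}]'
```

```text
time: 9.7
eef_pos: [547.6, -181.6, 128.1]
eef_rot: [[0.014, -1.0, -0.002], [-1.0, -0.014, -0.001], [0.001, 0.002, -1.0]]
contact_force: [-0.8, 0.3, -0.4]
gripper_width: 53.5
```

```bash
python3 -m creep '[{"claw":4.5,"slide":[-0.26,0.2,0],"twist":0.7},{"claw":4.5,"slide":[0,0,0],"twist":0},{"claw":4.5,"slide":[0,0,0],"twist":0},{"claw":4.5,"slide":[0,0,0],"twist":0}]'
```

```text
time: 10.1
eef_pos: [545.4, -178.4, 128.2]
eef_rot: [[0.001, -1.0, -0.002], [-1.0, -0.001, -0.0], [0.0, 0.002, -1.0]]
contact_force: [0.2, -0.5, -0.1]
gripper_width: 53.2
```

```bash
python3 - <<'E'
from h import *
import pickle
s=ctrl.sense();print(s['eef_pos'])
c=ctrl.calibration('wrist'); im=ctrl.capture('wrist')[:,:,::-1].copy(); cv2.imwrite('pics/w8.png',im); pickle.dump(c,open('w8.pkl','wb'))
i2=ctrl.capture('side')[:,:,::-1].copy(); cv2.imwrite('pics/s8.png',i2)
print(proj(c,[544,-179,46]),proj(c,[s['eef_pos'][0]-1.5,s['eef_pos'][1],128+22]))
a=cv2.resize(i2[130:210,285:365],None,fx=7,fy=7,interpolation=cv2.INTER_CUBIC)
cv2.imwrite('pics/s8c.png',a)
E
```

```text
[ 545.36814029 -178.41977847  128.22223203]
[[321.06969421 220.86125064]] [[321.05465437 320.52787249]]
```

View pics/w8.png

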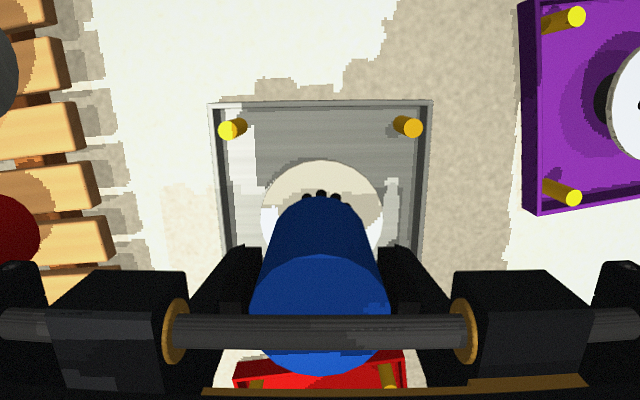

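View pics/s8c.png

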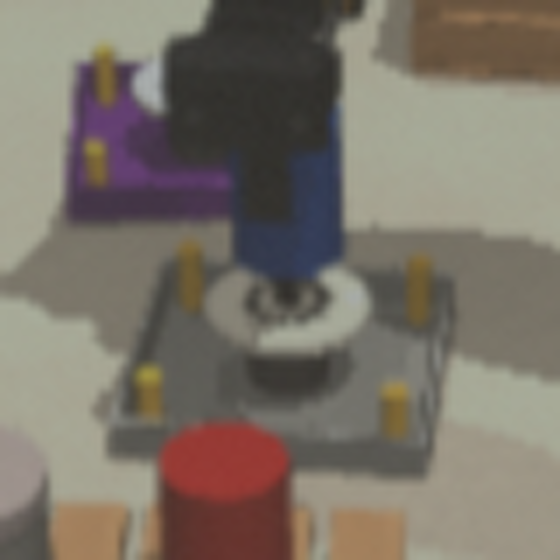

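The side view has the cap axis at crop column 288 and the jet at 287; in the wrist view both are near column 321. Lowering onto the plate.

```bash
python3 -m creep '[{"claw":4.5,"slide":[0,0,1],"twist":0},{"claw":4.5,"slide":[0,0,0.8],"twist":0},{"claw":4.5,"slide":[0,0,0],"twist":0},{"claw":4.5,"slide":[0,0,0],"twist":0}]'
```

```text
time: 10.6
eef_pos: [545.2, -178.5, 108.2]
eef_rot: [[0.001, -1.0, -0.003], [-1.0, -0.001, -0.0], [0.0, 0.003, -1.0]]
contact_force: [1.3, 1.0, 0.6]
gripper_width: 53.2
```

```bash
python3 -m creep '[{"claw":4.5,"slide":[0,0,0.5],"twist":0},{"claw":4.5,"slide":[0,0,0.15],"twist":0},{"claw":4.5,"slide":[0,0,0],"twist":0}]';python3 -m creep '[{"claw":4.5,"slide":[0,0,0.15],"twist":0},{"claw":4.5,"slide":[0,0,0],"twist":0}]'
```

```text
time: 10.9
eef_pos: [545.2, -178.6, 101.1]
eef_rot: [[0.001, -1.0, -0.003], [-1.0, -0.001, -0.0], [0.0, 0.003, -1.0]]
contact_force: [0.0, -0.1, -0.6]
gripper_width: 53.4
time: 11.1
eef_pos: [545.3, -178.7, 99.6]
eef_rot: [[0.001, -1.0, -0.002], [-1.0, -0.001, -0.0], [0.0, 0.002, -1.0]]
contact_force: [0.4, -0.7, -0.4]
gripper_width: 53.3
```

```bash
python3 -m creep '[{"claw":4.5,"slide":[0,0,0.07],"twist":0},{"claw":4.5,"slide":[0,0,0],"twist":0}]'
```

```text
time: 11.3
eef_pos: [545.4, -178.7, 99.3]
eef_rot: [[0.001, -1.0, -0.002], [-1.0, -0.001, -0.001], [0.001, 0.002, -1.0]]
contact_force: [-1.2, 0.6, 2.6]
gripper_width: 53.3
```

Contact at TCP z = 99.3 (expected 99.1), force 2.6 N. Opening slightly so the cap stands by itself.

```bash
python3 -m creep '[{"claw":6.2,"slide":[0,0,0],"twist":0},{"claw":6.2,"slide":[0,0,0],"twist":0},{"claw":6.2,"slide":[0,0,0],"twist":0}]'
python3 - <<'E'
from h import *
import pickle
s=ctrl.sense();print(s['eef_pos'])
c=ctrl.calibration('wrist'); im=ctrl.capture('wrist')[:,:,::-1].copy(); cv2.imwrite('pics/w9.png',im); pickle.dump(c,open('w9.pkl','wb'))
i2=ctrl.capture('side')[:,:,::-1].copy(); cv2.imwrite('pics/s9.png',i2)
print(proj(c,[544,-179,46]),proj(c,[544,-179,121]))
cv2.imwrite('pics/s9c.png',cv2.resize(i2[130:210,285:365],None,fx=7,fy=7,interpolation=cv2.INTER_CUBIC))
E
```

```text
time: 11.6
eef_pos: [545.7, -178.8, 99.5]
eef_rot: [[0.001, -1.0, -0.001], [-1.0, -0.001, -0.001], [0.001, 0.001, -1.0]]
contact_force: [0.3, -0.0, -0.3]
gripper_width: 61.8
[ 545.71695498 -178.75333139   99.49670157]
[[320.77108531 239.08891075]] [[321.78987739 320.48189904]]
```

View pics/w9.png

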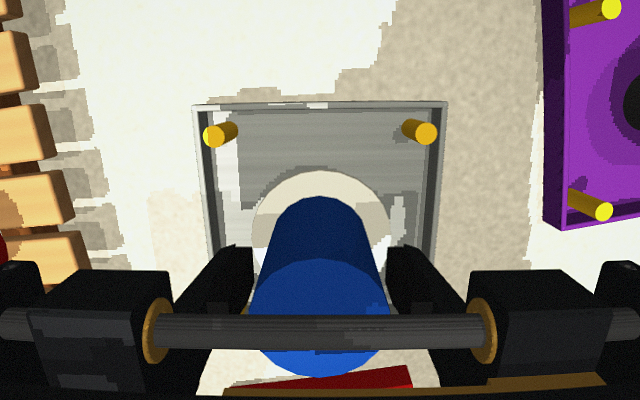

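View pics/s9c.png

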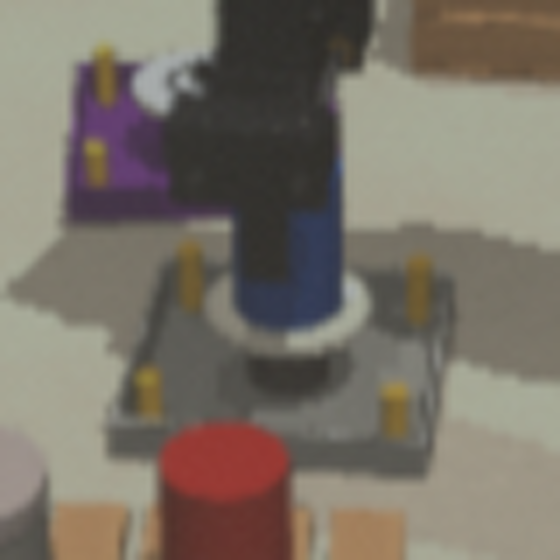

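The cap stands on the plate over the jet: in the side view the cap centre is at 289 and the plate at 290. I'll check x from the wrist view's cap edges.

```bash
python3 - <<'E'
from h import *
import pickle
c=pickle.load(open('w9.pkl','rb')); im=cv2.imread('pics/w9.png')
a=np.linspace(0,2*np.pi,200)
q=proj(c,np.c_[544+26*np.cos(a),-179+26*np.sin(a),0*a+121]); print('pred cols',q[:,0].min(),q[:,0].max(),'rows',q[:,1].min(),q[:,1].max())
q=proj(c,np.c_[544+40*np.cos(a),-179+40*np.sin(a),0*a+46]); print('plate pred cols',q[:,0].min(),q[:,0].max(),'rows',q[:,1].min())
b=im.astype(int); m=(b[:,:,0]-b[:,:,2]>60); ys,xs=np.where(m[:,240:400]); print('blue rows',ys.min(),ys.max(),'cols',xs.min()+240,xs.max()+240)
E
python3 -m creep '[{"claw":4.5,"slide":[0,0,0],"twist":0},{"claw":4.5,"slide":[0,0,0],"twist":0},{"claw":4.5,"slide":[0,0,0],"twist":0}]' 30
```

```text
pred cols 250.8698995290378 392.6619868451685 rows 256.39256037785236 375.7060456793673
plate pred cols 250.60798990186794 390.8957482118354 rows 170.13437291743384
blue rows 196 377 cols 249 389
time: 12.0
eef_pos: [545.7, -178.7, 99.4]
eef_rot: [[0.001, -1.0, -0.002], [-1.0, -0.001, -0.001], [0.001, 0.002, -1.0]]
contact_force: [1.1, 0.1, 0.2]
gripper_width: 53.3
```

Cap and plate are centred to within about 1 mm, and the cap is regripped at 30 N. Pressing in small steps towards z ≈ 91.4 at about 6 N.

```bash
python3 -m creep '[{"claw":4.5,"slide":[0,0,0.2],"twist":0},{"claw":4.5,"slide":[0,0,0.2],"twist":0},{"claw":4.5,"slide":[0,0,0.1],"twist":0},{"claw":4.5,"slide":[0,0,0],"twist":0},{"claw":4.5,"slide":[0,0,0],"twist":0}]'
```

```text
time: 12.5
eef_pos: [545.8, -178.8, 94.8]
eef_rot: [[0.001, -1.0, -0.001], [-1.0, -0.001, -0.001], [0.001, 0.001, -1.0]]
contact_force: [-3.3, 0.9, 3.3]
gripper_width: 52.8
```

```bash
python3 -m creep '[{"claw":4.5,"slide":[0,0,0.2],"twist":0},{"claw":4.5,"slide":[0,0,0.1],"twist":0},{"claw":4.5,"slide":[0,0,0],"twist":0},{"claw":4.5,"slide":[0,0,0],"twist":0}]'
python3 - <<'E'
from h import *
import pickle
c=ctrl.calibration('wrist'); im=ctrl.capture('wrist')[:,:,::-1].copy(); cv2.imwrite('pics/w10.png',im); pickle.dump(c,open('w10.pkl','wb'))
i2=ctrl.capture('side')[:,:,::-1].copy(); cv2.imwrite('pics/s10.png',i2)
s=ctrl.sense();print(s['eef_pos'],s['contact_force'])
i1=cv2.imread('pics/s9.png')
f=lambda i:cv2.resize(i[155:205,295:355],None,fx=6.5,fy=6.5,interpolation=cv2.INTER_CUBIC)
cv2.imwrite('pics/s10c.png',np.hstack([f(i1),f(i2)]))
E
```

```text
time: 12.9
eef_pos: [545.8, -178.8, 92.0]
eef_rot: [[0.001, -1.0, -0.001], [-1.0, -0.001, -0.001], [0.001, 0.001, -1.0]]
contact_force: [-1.8, 1.0, 5.9]
gripper_width: 53.2
[ 545.80337327 -178.7663604    91.95625588] [-0.98434198 -0.1059105   5.95507021]
```

View pics/s10c.png

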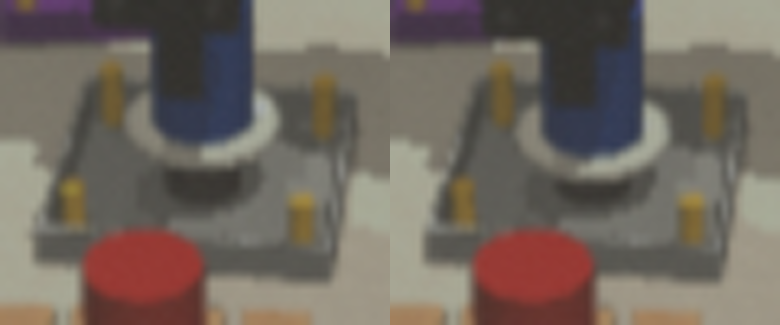

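View pics/w10.png

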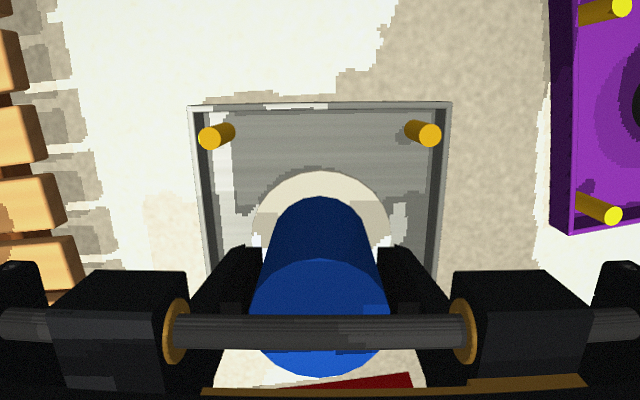

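Depth is 7.4 mm by TCP travel with 5.9 N. The plate has gone down in the side view and remains concentric with the cap. Adding 0.5 mm and then holding.

```bash
python3 -m creep '[{"claw":4.5,"slide":[0,0,0.05],"twist":0},{"claw":4.5,"slide":[0,0,0],"twist":0},{"claw":4.5,"slide":[0,0,0],"twist":0},{"claw":4.5,"slide":[0,0,0],"twist":0}]'
```

```text
time: 13.4
eef_pos: [545.8, -178.8, 91.7]
eef_rot: [[0.001, -1.0, -0.001], [-1.0, -0.001, -0.001], [0.001, 0.001, -1.0]]
contact_force: [-0.6, 1.3, 4.8]
gripper_width: 53.2
```

```bash
python3 - <<'E'
from h import *
for k in range(6):
    ctrl.capture('top'); s=ctrl.sense();print(s['time'],s['eef_pos'].round(2),s['contact_force'].round(1))
E
```

```text
13.45 [ 545.81 -178.78   91.7 ] [-1.7  0.4  5.5]
13.5 [ 545.82 -178.77   91.7 ] [-1.8  1.   5.6]
13.55 [ 545.83 -178.78   91.71] [-1.8  0.9  6.2]
13.6 [ 545.82 -178.78   91.72] [-2.4 -0.4  5.8]
13.65 [ 545.82 -178.77   91.73] [-2.2  0.1  5.2]
13.7 [ 545.82 -178.77   91.71] [-1.2  0.4  6.2]
```

```bash
python3 -m creep '[{"claw":4.5,"slide":[0,0,0.04],"twist":0}]'; python3 - <<'E'
from h import *
for k in range(50):
    im=ctrl.capture('wrist' if k%2 else 'side'); s=ctrl.sense()
    if k%10==0: print(s['time'],s['eef_pos'].round(2),s['contact_force'].round(1),s['gripper_width'])
E
```

```text
time: 13.8
eef_pos: [545.8, -178.8, 91.4]
eef_rot: [[0.001, -1.0, -0.001], [-1.0, -0.001, -0.001], [0.001, 0.001, -1.0]]
contact_force: [-2.2, 0.2, 5.4]
gripper_width: 52.8
13.85 [ 545.8  -178.8    91.34] [-0.6  0.8  5. ] 52.91165486529576
14.35 [ 545.82 -178.79   91.38] [-2.  -0.2  5.4] 53.23599154864789
14.85 [ 545.83 -178.82   91.39] [-1.3  0.5  5.3] 53.19145830578138
15.35 [ 545.79 -178.8    91.39] [-1.8  0.4  6.5] 53.196499125672624
15.85 [ 545.81 -178.77   91.39] [-2.3  0.5  5.6] 53.158376801681506
```

Steady at 91.39, so 8.0 mm down. One last look for slip, centring and the bystanders.

```bash
python3 - <<'E'
from h import *
c=ctrl.calibration('wrist'); im=ctrl.capture('wrist')[:,:,::-1].copy(); cv2.imwrite('pics/w11.png',im)
t=ctrl.capture('top')[:,:,::-1].copy(); s=ctrl.capture('side')[:,:,::-1].copy(); cv2.imwrite('pics/t11.png',t)
a=np.linspace(0,2*np.pi,200)
for z,r in((113,26),):
    q=proj(c,np.c_[544+r*np.cos(a),-179+r*np.sin(a),0*a+z]); print('pred cap cols',q[:,0].min(),q[:,0].max(),'row max',q[:,1].max())
b=im.astype(int); m=(b[:,:,0]-b[:,:,2]>60); ys,xs=np.where(m[:,240:400]); print('blue rows',ys.min(),ys.max(),'cols',xs.min()+240,xs.max()+240)
for z in(36,38,40): print(z,'plate back row',proj(c,np.c_[544+40*np.cos(a),-179+40*np.sin(a),0*a+z])[:,1].min(), 'plate width', np.ptp(proj(c,np.c_[544+40*np.cos(a),-179+40*np.sin(a),0*a+z])[:,0]))
cv2.imwrite('pics/z11.png',np.hstack([cv2.resize(im[160:230,240:400],None,fx=2.5,fy=2.5),cv2.resize(s[155:205,295:355],(400,175))]))
s0=cv2.imread('pics/side0.png'); d=cv2.absdiff(s,s0).max(2)
cv2.imwrite('pics/all11.png',s)
E
```

```text
pred cap cols 250.7638579768658 392.5992652563657 row max 376.1391632980158
blue rows 197 377 cols 249 389
36 plate back row 169.6404576670317 plate width 138.9886173829967
38 plate back row 170.41728565222564 plate width 140.31844671718437
40 plate back row 171.21029517523968 plate width 141.67354911507005
```

View pics/all11.png

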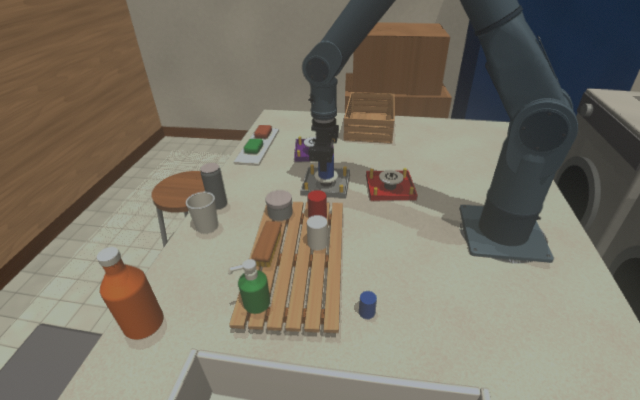

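View pics/w11.png

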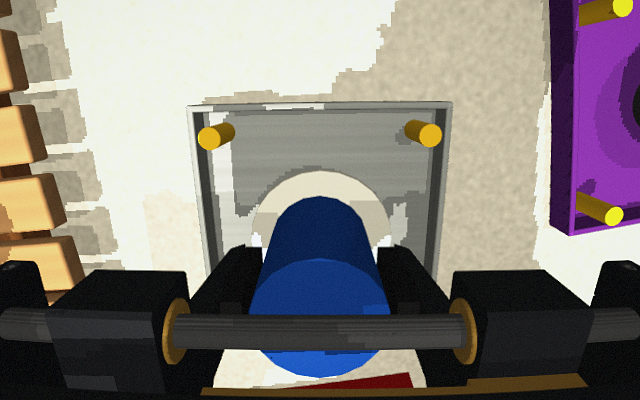

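The cap hasn't moved in the grip: its blue edges are the same as before pressing, at columns 249–389 and row 377. The plate's back edge is at row 170, as predicted for z ≈ 38, and the other items are where they were. Handing in.

```bash
python3 - <<'E'
from station import ctrl
s=ctrl.sense();print(s['time'],s['eef_pos'],s['contact_force']); print(ctrl.hand_in())
E
```

```text
16.45 [ 545.79170497 -178.78944899   91.36906823] [-1.62235556  0.94914349  5.326831  ]
the job is handed in; nothing more can be done
None
```

The job is handed in at 16.45 s. The large blue cap is gripped mouth down over the jet of the grey rinser, holding the plate down at about half its travel. It was held still there for about 2.5 s before hand-in.

On the way I rested the cap on the free plate, opened the fingers briefly and regripped it. The arm's own tilt drift had left it leaning about 1.5° by dead reckoning, and this squared it up.

**Last checks**
- **Depth:** 8.0 mm down by arm travel. The force read about 5.0–6.5 N; its average of about 5.6 N, against 6 N nominal, would mean roughly 7.3 mm. In the wrist picture the plate's edge is where it should be at post height.
- **Stop:** by arm travel and force, the plate never went past half way.
- **Centring:** the cap is within about 1 mm of the jet.
- **Upright:** the tool is within 0.1° of vertical, and the cap did not slip in the grip.
- **Other things:** in the last side picture they all look to be where they were, judged by eye.

**Disagreement:** the top camera put the cap's top at 110–112 mm high, while the wrist views gave 115.4 mm. I used the wrist value, which fits the given sizes. Contact with the plate came at the expected height.

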